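# Put the disc sorter in order and shut its keeper

### The arm

A 6-joint arm with a two-finger parallel gripper is mounted at the origin on a cart in front of the work surface, level with it; the furniture and walls round the work are solid. World frame = base frame: x ahead of the robot, y to its left, z up, the work surface at z = 0. Lengths are in m, angles in degrees, forces in N, time in s.
With the tool pointing down it reaches from about 0.25 to 0.775 m from the base axis. Payload 4 kg.
Tool frame: the origin (TCP) lies between the finger pads; the fingertips stand 25 mm ahead of it and the grasp point (between the pads) lies 6 mm ahead of it; z points along the fingers, y is the line along which they close (so a half turn about z gives the same grasp; the last joint's range is limited). The gripper opens to 85 mm and grips with 20 to 120 N. Pads are 22 mm wide; open, the fingers measure 114 mm over their backs; the gripper's body (76 mm by 85 mm) begins 54 mm behind the grasp point. The pads swing forward as they close: fully open they stand 13 mm farther back than shut.
Start: joints at [59.181, 4.996, 78.535, -0, 96.463, -5.907], TCP at [0.232, 0.499, 0.236] pointing down, gripper open.
Joint ranges: [-177.83, 177.83], [-43.37, 116.18], [15.69, 146.23], [-61.86, 241.86], [9.47, 152.12], [-147.06, 147.06]. Speed limits (degrees/s): [159.86, 159.86, 180, 180, 180, 180].

### API

Orientations are given as a 3x3 rotation matrix whose columns are the frame's x, y, z axes.
In Python, from bench import bot, imaging, order gives the robot as it stands. The module is installed in compiled form; this text tells all that it offers.
- The arm moves only by the tool send_rows, never from a script. Its argument "commands" is text: rows parted by semicolons, each of 7 numbers parted by spaces: the shift along the tool's x, y, z in m, then the turn, a rotation vector about the tool's x, y, z in degrees, then the closure in counts, from 0 (fully open) to 255 (shut). A call has 1 to 10 rows; each row is the pose to reach, as a shift and turn from the pose commanded when the call began, along the tool's axes at that moment; what a row does not reach only later rows make up. A row lasts 1/8 s, in which the tool goes at most 62.5 mm and 10.7 degrees, less where a joint would pass 70% of its speed; a pose out of reach is approached as far as the arm can. A call with a gripper value outside its range is refused whole. The fingers move at their own pace and stop on an object; the grip force is fixed at half the most. Time passes only in rows, so rows that repeat a pose let the fingers close. It gives the time, the measured TCP pose, the force, the opening and the grip force at its end, in the units of the state.
- bot.get_state(): the state, without advancing time (a new reading comes with each control period).
- imaging.get_image(name): name is "scene" or "top" or "wrist"; returns a dict with "img" (420x560x3 uint8, red, green, blue), "depth" (420x560 float32, m along the optical axis (not along the pixel's ray), 0 where there is no reading), "intrinsics" (3x3 intrinsics, pixels), "k1" (the pictures are not rectified: a ray, as slopes to the right and down, at radius r is drawn at 1 + k1 r^2 times it, then the intrinsics apply), "rvec" (rotation vector, rad) and "tvec" (3), from world to camera coordinates, as OpenCV has them. Camera axes: x right, y down, z forward; pixel columns grow to the right and rows downward; lengths in m; the calibration is good to about 2 mm. A picture is of the moment at which its call begins.
- order.close_job(): hands the job in; it is judged then, once.
The state is a dict: "time_s": time; "joint_positions": joint angles; "qvel": joint speeds; "joint_efforts": joint torques, N m; "tool_pos": TCP position; "ee_rot": TCP orientation; "wrist_force": force on the tool from outside, world axes, zero at the start; "moment": the same for the moment, N m; "width": opening from 0.0 (shut) to 1.0 (fully open); "grip_force": force on a finger pad.
Only numpy, scipy, OpenCV 4.12 (cv2) and the standard library are available. Lean on these libraries where they do the work, as an engineer would, in place of code of your own. Each camera call takes 0.05 s, during which the arm holds its last target. There are 200 camera calls.

### The job

Tidy the disc sorter: tip up the disc case that has slumped onto the sloping apron so that it stands on its long edge against the fence, slide it along the fence into the open front slot until it is fully home against the end stop, and push the other case, which sticks half out of its slot, fully home as well. When both stand upright and home, swing the keeper bar shut across the mouths of the slots. Leave the other things on the cabinet top where they are.

Things in the scene. Friction and masses are not known exactly. Their poses are not given: they have to be found in the camera images.
- sorter: Grey plastic disc sorter, fixed, 327 mm long (y), about 130 mm deep. Origin on the cabinet top below the foot of the fence's front face; z up, x horizontal to the back, across the slots; y along them: slots at -y, open loading lane at +y. All of it leans back 5 degrees (tops toward +x): upright faces shift 0.87 mm in x per 10 mm of height. Its floor is 18 mm above the cabinet top.
- front_slot (a point): Where the centre of a case fully home in the front slot belongs. The slot is 13 mm wide, empty, between dividers 5 mm thick and 60 mm high running along y from the end stop (71.5 mm to -y of this point) to 46.5 mm to +y of it; its rear divider continues to +y as the fence. A home case stands 25 mm out of the dividers. Axes as the sorter's.
- third_slot (a point): Where the centre of a case fully home in the third slot belongs. Same slot width, dividers and end stop as the front slot; it lies 36 mm behind it. The second and fourth slots, 18 mm before and behind this one, hold stored cases that are fixed and home. Axes as the sorter's.
- fence_top (a point): Top edge of the fence's front face, half-way along the loading lane. The fence is 5 mm thick, its top 50 mm above the sorter's floor (68 mm above the cabinet top); it runs straight along the sorter's y, from the front slot to 81 mm to +y of this point. A case stood upright leans on its front face by itself, 5 degrees past vertical. Axes as the sorter's.
- apron_rim (a point): Middle of the upper rim of the sloping apron, on the robot's side of the fence. The apron reaches 80 mm to either side along y; from this rim (59 mm above the cabinet top, 34 mm before the fence's foot) it falls toward the fence at 57 degrees from the horizontal and ends 14 mm before it. Axes as the sorter's.
- case_a_mid (a point): Centre of the slumped disc case: pale, 143 x 84 x 8 mm, 60 g, loose. Axes: x thickness, y width, z length (along the sorter's +y). It lies on the apron, lower long edge at the fence's foot, upper long edge (y = +42 mm) toward the robot, 89 mm above the cabinet top and 20 mm past the apron's rim, so a fingertip 70 mm above the cabinet top can push this edge to the fence. Goes to the front slot.
- case_b_mid (a point): Centre of the other loose disc case, same size and mass, which stands upright on its long edge (top 102 mm above the cabinet top) in the third slot but sticks out 45 to 85 mm too far toward the sorter's +y. Axes: x through its thickness, y up across its width, z along its length (the sorter's +y).
- keeper (a joint): Angle of the keeper bar about its upright hinge, which stands at x = 66, y = 14 mm in the sorter's frame. 0 = shut: the bar points to the sorter's -x, 11 mm clear of home cases; it grows as the bar opens; at 1.57 it points to the sorter's +y, beyond that to the back. Starts at 1.6 to 2.1, stays where left, about 0.3 N moves its end. It cannot shut while a case sticks out.
- keeper_mid (a point): Point on the aluminium keeper bar 60 mm from the hinge axis, at half the bar's height, about 85 mm above the cabinet top. The bar is 6 mm thick, 26 mm high (13 mm above and below this point; it passes 6 mm over the fence) and reaches 91 mm from the hinge axis. Axes: x along the bar from its free end to the hinge.
- dust_cap: Bystander: flat round black cap, 47 mm across, 13 mm high. To be left where it is. Origin at the centre of its underside.
- loupe: Bystander: short black round magnifier, 35 mm across, 27 mm high. To be left where it is. Origin at the centre of its underside.
- memory_stick: Bystander: small blue stick, 57 x 17 x 8 mm, lying down. To be left where it is. Origin at the centre of its underside.
- label_tape: Bystander: roll of pale tape, 65 mm across, 19 mm high, lying flat. To be left where it is. Origin at the centre of its underside.
Mind the look-alikes: they are no part of the job. What is shaped like the part that bears case_b_mid but orange is not meant.

How it is judged:
By the outcome, as a careful person would: the job done as asked, in the order asked, and still so for the second after the job is handed in, with the robot touching nothing.
It also fails if it takes over 62 s, if anything falls off the work surface, if the arm or the gripper's body presses on something with over 40 N, if the wrist force passes 120 N, or if a joint passes its speed limit or range.

## Working session

There is one attempt and no reset: what is moved stays moved. The work goes in short steps, Python scripts to look and compute and a tool call to move; the robot and the scene stay as the last step left them, time stands still between calls to the robot, and variables do not carry over. Pictures are saved under pics/ and viewed, at most 10 in all, crops included, and the job is handed in when it is done.

Besides the shell and the picture viewer there is one more tool, called after "Call:" as a command line: name --argument value ..., lists and objects as JSON in quotes. send_rows: Moves the arm, as the interface text tells. Its arguments: {"type":"object","properties":{"commands":{"type":"string"}},"required":["commands"]}

```bash
mkdir -p pics
cat > h.py <<'E'
import numpy as np, cv2
from bench import bot, imaging, order
def grab(n):
    return imaging.get_image(n)
def save(im,f): cv2.imwrite('pics/'+f,cv2.cvtColor(im,cv2.COLOR_RGB2BGR))
def rays(d,uv):
    K=d['intrinsics'];uv=np.atleast_2d(np.asarray(uv,float))
    p=(uv-[K[0,2],K[1,2]])/[K[0,0],K[1,1]]
    q=p.copy()
    for _ in range(20): q=p/(1+d['k1']*(q**2).sum(1,keepdims=True))
    return np.c_[q,np.ones(len(q))]
def RT(d): return cv2.Rodrigues(np.array(d['rvec'],float))[0],np.array(d['tvec'],float).ravel()
def onplane(d,uv,z):
    R,t=RT(d);c=-R.T@t;r=rays(d,uv)@R
    return c+r*((z-c[2])/r[:,2])[:,None]
def bydepth(d,uv):
    R,t=RT(d);uv=np.atleast_2d(uv);z=np.array([d['depth'][int(v),int(u)] for u,v in uv])
    return (rays(d,uv)*z[:,None]-t)@R
def cloud(d):
    R,t=RT(d);h,w=d['depth'].shape;u,v=np.meshgrid(np.arange(w),np.arange(h))
    uv=np.c_[u.ravel(),v.ravel()];P=(rays(d,uv)*d['depth'].reshape(-1,1)-t)@R
    P[d['depth'].ravel()==0]=np.nan
    return P.reshape(h,w,3)
E
python3 - <<'E'
from h import *
import pickle
for n in('scene','top'):
    d=grab(n);save(d['img'],n+'0.png');pickle.dump(d,open(n+'0.pkl','wb'))
    R,t=RT(d);print(n,-R.T@t,R[2],d['intrinsics'][0,0],d['k1'])
s=bot.get_state();print(s['time_s'],s['tool_pos'],s['ee_rot'],s['wrist_force'])
E
```

```text
scene [-0.33439371 -0.74252037  0.71425814] [ 0.67730853  0.54124767 -0.49830123] 529.1438144269861 -0.17163205964762776
top [ 0.38003369 -0.07074305  0.98141675] [ 0.17768187  0.00843645 -0.98405182] 429.17084188986007 -0.07970814066491907
0.1 [0.23148826 0.49843202 0.23439757] [[-9.06928763e-01  4.21282705e-01 -1.04982802e-03]
 [ 4.21283967e-01  9.06927011e-01 -1.79318666e-03]
 [ 1.96678862e-04 -2.06856828e-03 -9.99997841e-01]] [ 0.23245424 -0.72289875 -0.67455308]
```

View pics/scene0.png

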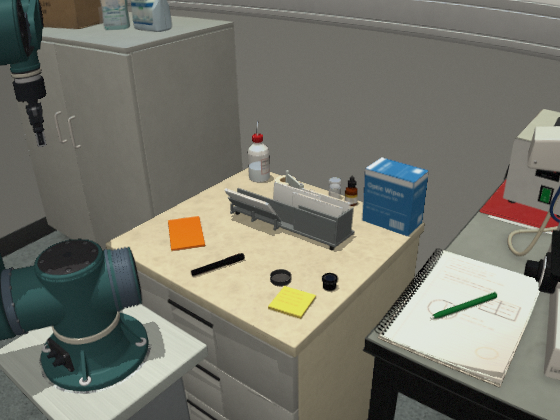

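View pics/top0.png

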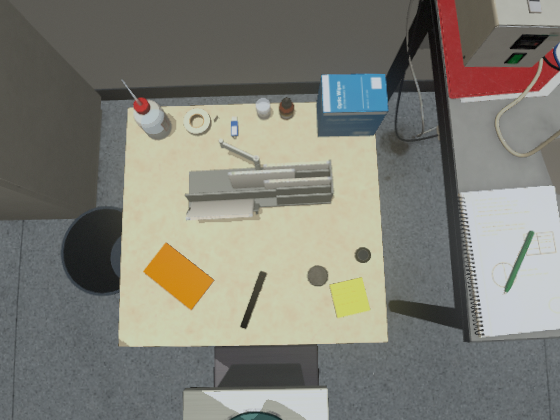

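The sorter sits at top-image pixels (187–332, 140–222). Its lane is on the left, the slumped case is at about (222,210), and the keeper bar runs from (257,163) to (222,143). I'll zoom in on both views.

Run:
```python
from h import *
import pickle
for n,(a,b,c,e) in dict(top=(125,235,175,345),scene=(165,250,220,360)).items():
    d=pickle.load(open(n+'0.pkl','rb'));im=cv2.resize(d['img'][a:b,c:e],None,fx=4.5,fy=4.5,interpolation=cv2.INTER_CUBIC)
    save(im,n+'c.png')
    if n=='top':
        P=cloud(d);print(np.isfinite(P).all(2).mean())
        for u in (195,225,250,275,300,325):
            print(u,[tuple(np.round(1000*P[v,u]).astype(int)) for v in range(150,226,4)])
```

```text
0.9961267006802721
195 [(np.int64(698), np.int64(134), np.int64(-1)), (np.int64(688), np.int64(134), np.int64(-1)), (np.int64(677), np.int64(133), np.int64(1)), (np.int64(667), np.int64(133), np.int64(4)), (np.int64(658), np.int64(133), np.int64(1)), (np.int64(649), np.int64(133), np.int64(-2)), (np.int64(635), np.int64(131), np.int64(11)), (np.int64(625), np.int64(130), np.int64(12)), (np.int64(616), np.int64(130), np.int64(13)), (np.int64(606), np.int64(130), np.int64(13)), (np.int64(596), np.int64(130), np.int64(13)), (np.int64(575), np.int64(118), np.int64(68)), (np.int64(572), np.int64(123), np.int64(42)), (np.int64(565), np.int64(126), np.int64(30)), (np.int64(552), np.int64(122), np.int64(48)), (np.int64(540), np.int64(117), np.int64(69)), (np.int64(529), np.int64(114), np.int64(83)), (np.int64(518), np.int64(112), np.int64(92)), (np.int64(523), np.int64(131), np.int64(0))]
225 [(np.int64(695), np.int64(61), np.int64(1)), (np.int64(686), np.int64(62), np.int64(-2)), (np.int64(676), np.int64(62), np.int64(-2)), (np.int64(667), np.int64(62), np.int64(-4)), (np.int64(656), np.int
[... 3462 characters left out ...]
np.int64(628), np.int64(-167), np.int64(80)), (np.int64(621), np.int64(-167), np.int64(73)), (np.int64(618), np.int64(-169), np.int64(51)), (np.int64(596), np.int64(-163), np.int64(103)), (np.int64(592), np.int64(-165), np.int64(82)), (np.int64(584), np.int64(-165), np.int64(77)), (np.int64(581), np.int64(-168), np.int64(49)), (np.int64(566), np.int64(-164), np.int64(79)), (np.int64(563), np.int64(-167), np.int64(50)), (np.int64(560), np.int64(-170), np.int64(19)), (np.int64(554), np.int64(-171), np.int64(1)), (np.int64(545), np.int64(-171), np.int64(1)), (np.int64(536), np.int64(-171), np.int64(-3)), (np.int64(526), np.int64(-170), np.int64(0)), (np.int64(517), np.int64(-170), np.int64(0))]
```

View pics/topc.png

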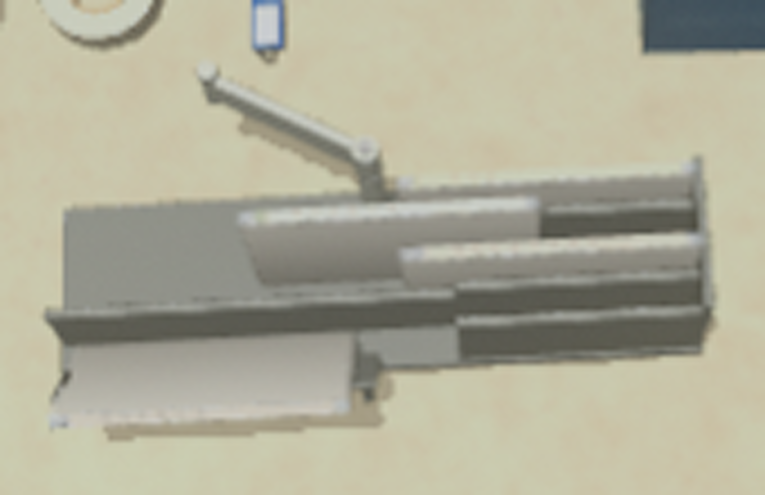

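View pics/scenec.png

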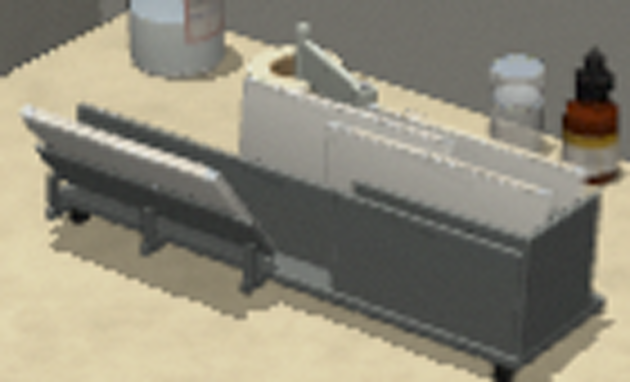

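```bash
cat >> h.py <<'E'
def raw(p): return np.atleast_2d(p)/4.5+[175,125]
E
python3 - <<'E'
from h import *
import pickle
from scipy.optimize import least_squares
d=pickle.load(open('top0.pkl','rb'));P=cloud(d)
V,U=np.mgrid[:420,:560]
X,Y,Z=P[...,0],P[...,1],P[...,2]
A=(U>190)&(U<255)&(V>190)&(V<206)&(Z>24)&(Z<66)&(X>565)  if False else None
B=(U>280)&(U<328)&(V>190)&(V<206)&(Z>22)&(Z<76)&(X>.553)&(X<.575)
C=(U>190)&(U<252)&(V>188)&(V<202)&(Z>24)&(Z<64)&(X>.566)&(X<.581)
f=lambda p:np.r_[X[B]-.08749*Z[B]+.018-(p[0]-p[1]*Y[B]),X[C]-.08749*Z[C]-(p[0]-p[1]*Y[C])]
r=least_squares(f,[.57,.02],loss='soft_l1',f_scale=.002);print(B.sum(),C.sum(),r.x,np.degrees(np.arctan(r.x[1])),np.std(r.fun))
th=np.arctan(r.x[1]);x0=r.x[0]
ey=np.array([-np.sin(th),np.cos(th)]);ex=np.array([np.cos(th),np.sin(th)])
o=np.array([x0,0])
def S(w): w=w[:,:2]-o; return np.c_[w@ex,w@ey]*1000
pts=[('fence end y179 z68',(48,316),.068),('case2 end y0',(402,250),.102),('div y-25 z78',(459,323),.078),('reardiv start',(456,296),.078),('endstop inner top',(700,237),.102),
('caseB +y end',(242,216),.102),('caseB -y',(538,202),.102),('hinge',(368,148),.1),('keeper tip',(208,70),.1),('A upper -y',(350,408),.089),('A upper +y',(54,422),.089),('A back top rim fence',(250,305),.068),('caseB front',(400,212),.102)]
for n,p,z in pts:
    w=onplane(d,raw(p),z);print(n,np.round(w[0]*1000),np.round(S(w)[0],1))
E
```

```text
0 0 [0.57 0.02] 1.1457628381751035 nan
fence end y179 z68 [573. 139.  68.] [  5.9 138.5]
case2 end y0 [593. -35. 102.] [ 22.7 -35.9]
div y-25 z78 [563. -61.  78.] [ -8.4 -60.9]
reardiv start [576. -60.  78.] [  4.8 -60. ]
endstop inner top [ 596. -175.  102.] [  22.9 -175.5]
caseB +y end [612.  40. 102.] [42.5 38.9]
caseB -y [ 615. -100.  102.] [  43.1 -100.5]
hinge [644. -20. 100.] [ 73.6 -21.4]
keeper tip [685.  56. 100.] [116.   54.1]
A upper -y [521.  -9.  89.] [-49.   -8.4]
A upper +y [518. 130.  89.] [-49.7 131.1]
A back top rim fence [576.  40.  68.] [ 6.9 39.9]
caseB front [612. -35. 102.] [ 41.1 -35.6]
  ret = _var(a, axis=axis, dtype=dtype, out=out, ddof=ddof,
  arrmean = um.true_divide(arrmean, div, out=arrmean,
  ret = ret.dtype.type(ret / rcount)
```

Run:
```python
from h import *
import pickle
from scipy.optimize import least_squares
d=pickle.load(open('top0.pkl','rb'));P=cloud(d)
V,U=np.mgrid[:420,:560]
X,Y,Z=P[...,0],P[...,1],P[...,2]
B=(U>280)&(U<328)&(V>190)&(V<206)&(Z>.022)&(Z<.076)&(X>.553)&(X<.575)
C=(U>190)&(U<252)&(V>188)&(V<202)&(Z>.024)&(Z<.064)&(X>.566)&(X<.581)
f=lambda p:np.r_[X[B]-.08749*Z[B]+.018-(p[0]-p[1]*Y[B]),X[C]-.08749*Z[C]-(p[0]-p[1]*Y[C])]
r=least_squares(f,[.57,.02],loss='soft_l1',f_scale=.002);print(B.sum(),C.sum(),r.x,np.degrees(np.arctan(r.x[1])),np.std(r.fun))
E=lambda a,b,z:onplane(d,raw([a,b]),z)
w=E((48,316),(54,422),.068) if 0 else None
for a,b,z in(((242,216),(538,202),.102),((402,250),(690,239),.102),((54,422),(350,408),.089),((48,316),(250,308),.068)):
    w=onplane(d,raw([a,b]),z);v=w[0]-w[1];print(np.degrees(np.arctan2(-v[0],v[1])))
```

```text
313 384 [0.57146813 0.03120576] 1.7873785662517068 0.001475005824065638
1.3691200752045019
0.8915288813521584
1.4458365942265232
0.907337763393925
```

```bash
cat >> h.py <<'E'
from scipy.spatial.transform import Rotation as Ro
TH=np.radians(1.5);O=np.array([.572,-.036,0])
RS=np.array([[np.cos(TH),-np.sin(TH),0],[np.sin(TH),np.cos(TH),0],[0,0,1]])
def W(sx,sy,z): return O+RS@(np.array([sx,sy,z])/1000)
def plan(sx,sy,ztip):
    s=bot.get_state();R=np.array(s['ee_rot']);T=W(sx,sy,ztip+25)
    G=RS@np.diag([-1,1,-1]) # tool x=-ex, y=ey, z down
    print('shift',np.round(R.T@(T-s['tool_pos']),4),'rot',np.round(Ro.from_matrix(R.T@G).as_rotvec(degrees=True),2))
def st():
    s=bot.get_state();p=np.array(s['tool_pos']);q=RS.T@(p-O)*1000
    print('t',s['time_s'],'tip sorter',np.round(q-[0,0,25],1),'F',np.round(RS.T@np.array(s['wrist_force']),2),'w',s['width'])
E
python3 -c "
from h import *
plan(-95,98,130);st()"
```

```text
shift [-0.4053 -0.2956  0.0799] rot [ -0.11  -0.04 -26.42]
t 0.1 tip sorter [-326.4  543.2  209.4] F [ 0.21 -0.73 -0.67] w 0.9993587794968882
```

Call:
send_rows --commands "-0.405 -0.296 0.04 -0.1 0 -26.4 255; -0.405 -0.296 0.04 -0.1 0 -26.4 255; -0.405 -0.296 0.04 -0.1 0 -26.4 255; -0.405 -0.296 0.04 -0.1 0 -26.4 255; -0.405 -0.296 0.08 -0.1 0 -26.4 255; -0.405 -0.296 0.08 -0.1 0 -26.4 255; -0.405 -0.296 0.08 -0.1 0 -26.4 255; -0.405 -0.296 0.08 -0.1 0 -26.4 255; -0.405 -0.296 0.08 -0.1 0 -26.4 255; -0.405 -0.296 0.08 -0.1 0 -26.4 255"

```text
time_s: 1.35
tool_pos: [0.4741, 0.0592, 0.1547]
ee_rot: [[-1.0, -0.024, -0.002], [-0.024, 1.0, 0.002], [0.002, 0.002, -1.0]]
wrist_force: [-1.1, 0.7, 0.7]
width: 0.001
grip_force: 0.0
```

Run:
```python
from h import *
import pickle
st();d=grab('wrist');pickle.dump(d,open('w1.pkl','wb'));save(d['img'],'w1.png');plan(-85,98,70)
```

```text
t 1.35 tip sorter [-95.4  97.8 129.7] F [-1.09  0.7   0.75] w 0.000717083269178463
shift [-0.0106 -0.001   0.0602] rot [ 0.16 -0.05 -0.04]
```

View pics/w1.png

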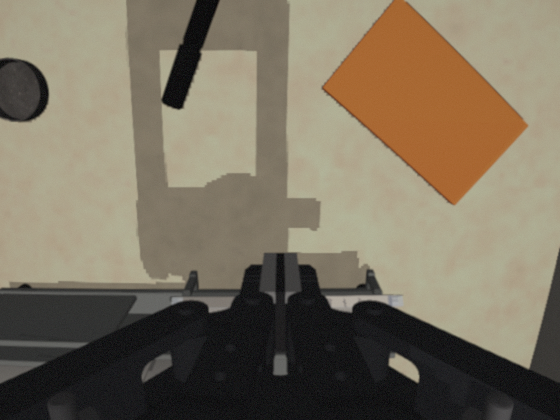

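Seen in the wrist view, the closed fingers are at about (280,260), just before the case's upper edge at row ~297 and centred on the case. Next I lower the tool and tip the case up.

Call:
send_rows --commands "0 0 0.03 0 0 0 255; 0 0 0.06 0 0 0 255; -0.02 0 0.06 0 0 0 255; -0.03 0 0.06 0 0 0 255; -0.038 0 0.06 0 0 0 255; -0.046 0 0.06 0 0 0 255; -0.054 0 0.06 0 0 0 255; -0.062 0 0.06 0 0 0 255; -0.07 0 0.06 0 0 0 255; -0.075 0 0.06 0 0 0 255"

```text
time_s: 2.65
tool_pos: [0.553, 0.0622, 0.1049]
ee_rot: [[-1.0, -0.026, 0.012], [-0.026, 1.0, 0.003], [-0.012, 0.002, -1.0]]
wrist_force: [-6.7, 0.6, 30.7]
width: -0.0
grip_force: 15.4
```

Run:
```python
from h import *
import pickle
st();d=grab('scene');pickle.dump(d,open('s2.pkl','wb'))
save(cv2.resize(d['img'][150:250,205:365],None,fx=4.5,fy=4.5,interpolation=cv2.INTER_CUBIC),'s2.png')
```

```text
t 2.65 tip sorter [-16.4  98.7  79.9] F [-6.67  0.75 30.68] w -8.134169502710964e-05
```

View pics/s2.png

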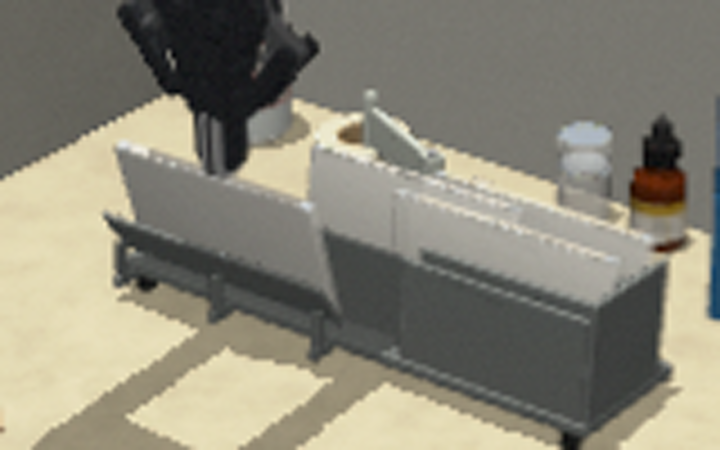

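The fingertip is at about crop (222,178), and it seems to be behind or on the case's upper edge rather than in front of it. I'll measure the case plane from the depth before acting.

Run:
```python
from h import *
import pickle
d=pickle.load(open('s2.pkl','rb'));P=cloud(d)
def S(p): return np.round((RS.T@(p-O))*1000).astype(int)
for cx in (150,180,223,250,290):
    print(cx,[tuple(S(P[150+int(cy/4.5),205+int(cx/4.5)]).tolist()) for cy in range(130,290,9)])
d=grab('top');pickle.dump(d,open('t2.pkl','wb'));P=cloud(d)
for u in (196,205,250,255):
    print(u,[tuple(S(P[v,u]).tolist()) for v in range(186,224,2)])
```

```text
150 [(152, 308, 0), (146, 303, -3), (135, 293, -3), (-26, 145, 100), (-27, 146, 95), (-23, 149, 86), (-20, 153, 78), (-20, 153, 72), (-19, 154, 65), (-15, 158, 57), (-13, 161, 49), (-29, 147, 54), (-32, 144, 51), (-26, 151, 40), (-15, 161, 25), (-9, 167, 14), (-17, 161, 14), (-13, 165, 5)]
180 [(163, 289, 0), (150, 278, 2), (146, 275, -2), (136, 266, -2), (-26, 122, 101), (-25, 123, 95), (-23, 125, 88), (-24, 125, 82), (-19, 130, 73), (-19, 131, 67), (-15, 134, 58), (-14, 135, 51), (-10, 140, 42), (-36, 117, 55), (-28, 124, 43), (-18, 134, 29), (-9, 142, 17), (-18, 134, 17)]
223 [(-24, 92, 131), (-25, 91, 127), (-24, 93, 120), (-24, 93, 115), (-26, 92, 110), (-24, 94, 103), (-27, 91, 99), (-21, 97, 90), (-22, 97, 84), (-19, 99, 76), (-19, 99, 71), (-16, 103, 62), (-14, 105, 54), (-14, 105, 48), (-33, 89, 57), (-31, 91, 49), (-23, 99, 37), (-29, 94, 35)]
250 [(172, 236, 12), (171, 236, 5), (169, 235, 0), (156, 224, 2), (150, 220, -2), (137, 209, 0), (-21, 77, 101), (-27, 72, 99), (-26, 73, 93), (-20, 78, 83), (-19, 80, 76), (-20, 80, 71), (-20, 80, 65), (-14, 85, 55), (-13, 86, 48), (
[... 790 characters left out ...]
, 265), (-53, 101, 243), (-20, 137, 40), (-26, 136, 50), (-31, 135, 56), (-26, 145, -3), (-31, 145, -1), (-36, 145, -1), (-41, 145, 1), (-45, 145, 0)]
250 [(29, 36, 25), (27, 37, 15), (10, 33, 70), (6, 34, 66), (5, 35, 51), (4, 36, 34), (-1, 36, 34), (-18, 32, 100), (-23, 32, 100), (-15, 37, 37), (-20, 36, 41), (-27, 36, 52), (-32, 36, 57), (-27, 40, -2), (-32, 40, 0), (-36, 40, 1), (-41, 40, 2), (-45, 41, -4), (-50, 41, 1)]
255 [(29, 25, 21), (26, 25, 16), (10, 23, 66), (6, 23, 63), (5, 24, 46), (4, 25, 32), (2, 26, 17), (-3, 26, 20), (-7, 26, 16), (-16, 25, 37), (-21, 25, 42), (-28, 25, 54), (-33, 25, 57), (-28, 28, 1), (-32, 28, 0), (-37, 29, -1), (-42, 29, 1), (-46, 29, 0), (-51, 29, 3)]
```

Run:
```python
from h import *
import pickle
d=pickle.load(open('w1.pkl','rb'));P=cloud(d)
S=lambda p: np.round((RS.T@(p-O))*1000).astype(int).tolist()
for u in (262,280,298):
  print(u,[(v,S(P[v,u])) for v in range(244,300,5)])
st()
```

```text
262 [(244, [-53, 83, 1]), (249, [-48, 83, 1]), (254, [-44, 82, 1]), (259, [-40, 82, 3]), (264, [-106, 91, 167]), (269, [-106, 91, 171]), (274, [-106, 91, 176]), (279, [-105, 91, 179]), (284, [-105, 91, 183]), (289, [-106, 92, 187]), (294, [-106, 92, 192]), (299, [-107, 92, 195])]
280 [(244, [-53, 98, 0]), (249, [-48, 98, 1]), (254, [-106, 97, 157]), (259, [-106, 97, 162]), (264, [-106, 97, 167]), (269, [-106, 97, 171]), (274, [-105, 97, 175]), (279, [-106, 97, 180]), (284, [-106, 97, 183]), (289, [-106, 97, 188]), (294, [-105, 97, 189]), (299, [-103, 97, 189])]
298 [(244, [-53, 113, 1]), (249, [-48, 113, 0]), (254, [-44, 113, 1]), (259, [-39, 113, 0]), (264, [-34, 113, 1]), (269, [-106, 104, 171]), (274, [-106, 104, 176]), (279, [-106, 103, 180]), (284, [-106, 103, 183]), (289, [-105, 103, 186]), (294, [-106, 103, 192]), (299, [-106, 103, 194])]
t 2.75 tip sorter [-15.2  98.7  80.2] F [-4.92  1.38 27.97] w -0.0005856346327304517
```

Two views show the true fingertip only about 4 mm ahead of the TCP. So it skimmed over the edge and is now pressing down on it. I'll lift, back off, come down lower and check.

Call:
send_rows --commands "0 0 -0.04 0 0 0 255; 0 0 -0.05 0 0 0 255; 0.06 0 -0.05 0 0 0 255; 0.085 0 -0.05 0 0 0 255; 0.085 0 0.0 0 0 0 255; 0.085 0 0.021 0 0 0 255; 0.085 0 0.021 0 0 0 255"

```text
time_s: 3.62
tool_pos: [0.462, 0.0596, 0.0715]
ee_rot: [[-1.0, -0.026, -0.006], [-0.026, 1.0, 0.002], [0.006, 0.002, -1.0]]
wrist_force: [1.3, -0.4, 1.0]
width: 0.0
grip_force: 0.0
```

Run:
```python
from h import *
import pickle
st()
S=lambda p: np.round((RS.T@(p-O))*1000).astype(int).tolist()
d=grab('top');pickle.dump(d,open('t3.pkl','wb'));P=cloud(d)
for u in (195,250):
    print(u,[S(P[v,u]) for v in range(194,224,2)])
d=grab('scene');pickle.dump(d,open('s3.pkl','wb'));P=cloud(d)
for cx in (150,180,250,290):
    print(cx,[S(P[150+int(cy/4.5),205+int(cx/4.5)]) for cy in range(130,290,9)])
d=grab('wrist');P=cloud(d)
print([(v,S(P[v,280])) for v in range(240,270,3)])
```

```text
t 3.625 tip sorter [-107.4   98.4   46.5] F [ 1.28 -0.47  1.02] w 0.00010256203079724321
195 [[7, 154, 68], [-70, 85, 410], [-74, 84, 415], [-78, 83, 419], [-82, 82, 424], [-85, 82, 426], [-88, 82, 428], [-91, 82, 429], [-93, 82, 428], [-96, 82, 429], [-99, 82, 429], [-102, 81, 432], [-104, 82, 430], [-107, 81, 432], [-110, 81, 432]]
250 [[5, 35, 52], [4, 36, 34], [2, 37, 23], [-6, 36, 35], [-12, 36, 44], [-18, 35, 54], [-24, 35, 61], [-30, 34, 73], [-36, 34, 78], [-42, 34, 86], [-47, 33, 92], [-50, 34, 89], [-41, 41, -2], [-45, 41, -1], [-50, 41, -1]]
150 [[-116, 61, 178], [-113, 64, 171], [-115, 63, 167], [-112, 67, 159], [-106, 72, 150], [-96, 81, 138], [-97, 82, 132], [-93, 86, 124], [-120, 61, 138], [-120, 62, 132], [-117, 65, 125], [-117, 66, 119], [-32, 144, 51], [-25, 151, 39], [-15, 161, 26], [-9, 167, 14], [-20, 157, 17], [-15, 163, 6]]
180 [[163, 289, 1], [-101, 54, 169], [-106, 49, 167], [-110, 46, 164], [-114, 43, 162], [-116, 41, 158], [-115, 43, 151], [-113, 46, 144], [-103, 54, 132], [-46, 106, 86], [-51, 102, 84], [-45, 107, 74], [-31, 121, 57], [-33, 119, 53], [-922
[... 245 characters left out ...]
3, 190, -3], [5, 99, 66], [6, 101, 59], [-49, 55, 92], [-51, 53, 88], [-46, 58, 78], [-36, 67, 65], [-32, 70, 57], [-32, 71, 50], [-25, 77, 39]]
290 [[207, 230, -1], [192, 218, 2], [183, 211, 1], [176, 206, -2], [164, 197, -1], [154, 189, -1], [142, 180, 0], [137, 176, -3], [122, 164, 0], [117, 160, -3], [8, 72, 67], [5, 70, 63], [7, 72, 55], [-39, 35, 82], [-44, 31, 80], [-46, 29, 76], [-34, 39, 61], [-35, 39, 57]]
[(240, [-94, 98, 0]), (243, [-92, 98, 2]), (246, [-90, 98, 0]), (249, [-88, 98, 1]), (252, [-86, 98, 1]), (255, [-115, 98, 78]), (258, [-115, 98, 81]), (261, [-115, 98, 84]), (264, [-115, 98, 87]), (267, [-115, 98, 89])]<stdin>:4: RuntimeWarning: invalid value encountered in cast
```

Run:
```python
from h import *
import pickle
d=pickle.load(open('s3.pkl','rb'));Q=((cloud(d)-O)@RS)*1000
m=(Q[...,0]>-130)&(Q[...,0]<-85)&(Q[...,1]>78)&(Q[...,1]<118)&(Q[...,2]>10)&(Q[...,2]<130)
v,u=np.nonzero(m);print(u.min(),u.max(),v.min(),v.max())
q=Q[m];print(np.histogram(q[:,2],bins=range(10,131,10)));i=np.argsort(q[:,2])[:8];print(np.round(q[i]),u[i],v[i])
save(cv2.resize(d['img'][130:250,190:350],None,fx=5,fy=5,interpolation=cv2.INTER_CUBIC),'s3.png')
```

```text
221 238 191 214
(array([ 0,  0,  0,  0,  0,  4, 28, 47, 39, 36, 47, 48]), array([ 10,  20,  30,  40,  50,  60,  70,  80,  90, 100, 110, 120, 130]))
[[-104.   94.   68.]
 [-109.   93.   68.]
 [-111.   94.   69.]
 [-107.   94.   70.]
 [-101.   93.   70.]
 [-101.   90.   71.]
 [-115.   93.   71.]
 [-117.   95.   71.]] [234 233 232 233 235 236 231 230] [213 214 214 213 212 212 214 214]
```

View pics/s3.png

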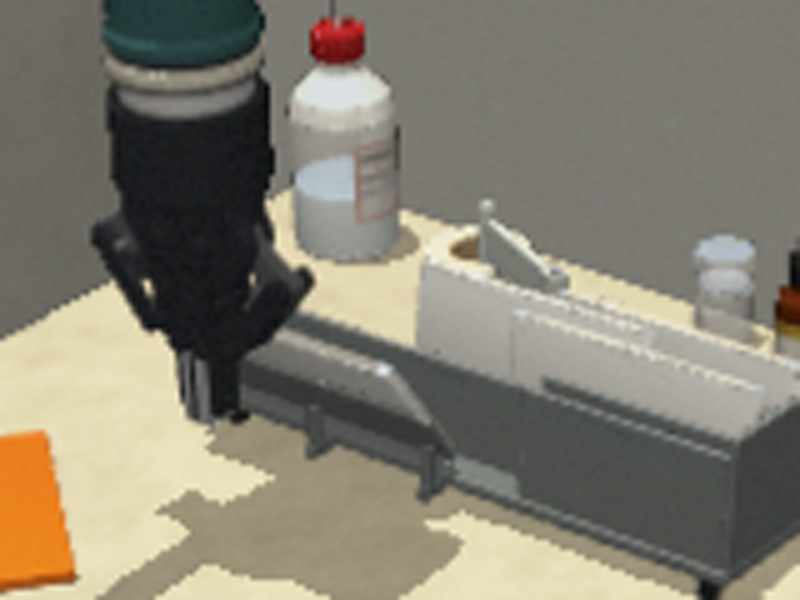

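The fingertip measures z ≈ 69 with the TCP at 71.5, and the case is back in its slump with its edge just ahead. The heights are now right, so I push.

Call:
send_rows --commands "-0.025 0 0 0 0 0 255; -0.038 0 0 0 0 0 255; -0.046 0 0 0 0 0 255; -0.054 0 0 0 0 0 255; -0.062 0 0 0 0 0 255; -0.07 0 0 0 0 0 255; -0.077 0 0 0 0 0 255; -0.083 0 0 0 0 0 255; -0.087 0 0 0 0 0 255; -0.089 0 0 0 0 0 255"

```text
time_s: 5.03
tool_pos: [0.5535, 0.062, 0.0745]
ee_rot: [[-1.0, -0.026, 0.0], [-0.026, 1.0, 0.002], [-0.0, 0.002, -1.0]]
wrist_force: [-0.1, -0.0, 0.8]
width: -0.004
grip_force: 0.0
```

```bash
cat >> h.py <<'E'
def Q(n):
    d=grab(n);return d,((cloud(d)-O)@RS)*1000
E
python3 - <<'E'
from h import *
st()
d,q=Q('scene')
for cx in (150,180,250,290):
    print(cx,[np.nan_to_num(q[150+int(cy/4.5),205+int(cx/4.5)]).round().astype(int).tolist() for cy in range(130,260,9)])
E
```

```text
t 5.025 tip sorter [-15.9  98.4  49.5] F [-0.14 -0.01  0.77] w -0.003998920531804421
150 [[3, 171, 99], [1, 170, 94], [1, 170, 88], [-1, 169, 83], [-4, 167, 79], [-2, 168, 72], [-2, 169, 66], [-3, 169, 60], [0, 172, 52], [-3, 170, 48], [-4, 169, 42], [-35, 142, 58], [-30, 147, 49], [-23, 153, 38], [-20, 156, 29]]
180 [[-24, 122, 124], [-27, 119, 120], [1, 145, 95], [2, 146, 89], [2, 147, 82], [-1, 144, 79], [-4, 142, 75], [-2, 145, 67], [-1, 146, 60], [-4, 144, 56], [-2, 146, 48], [-5, 144, 45], [-5, 145, 38], [-32, 121, 52], [-29, 123, 44]]
250 [[-9, 85, 127], [-13, 82, 124], [-28, 70, 128], [-29, 69, 123], [-24, 73, 115], [-14, 83, 102], [-7, 88, 92], [-13, 83, 90], [-10, 87, 82], [-1, 94, 70], [-1, 95, 64], [-1, 95, 58], [-5, 92, 54], [-5, 92, 49], [-4, 93, 42]]
290 [[-16, 50, 140], [-3, 61, 126], [188, 216, -3], [178, 208, -3], [161, 195, 1], [3, 67, 99], [2, 66, 94], [1, 66, 89], [-2, 64, 85], [-2, 64, 79], [0, 66, 72], [-4, 63, 69], [-3, 64, 62], [-2, 65, 56], [-4, 63, 51]]
```

The case now stands against the fence. Its face runs from x ≈ -5 at z 40 to +2 at z 98. Next I take the finger round to the case's +y end.

Call:
send_rows --commands "0.015 0 0 0 0 0 255; 0.015 0 -0.05 0 0 0 255; 0.01 0.05 -0.07 0 0 0 255; -0.007 0.117 -0.07 0 0 0 255; -0.007 0.117 -0.03 0 0 0 255; -0.007 0.117 0.01 0 0 0 255; -0.007 0.117 0.01 0 0 0 255; -0.007 0.117 0.01 0 0 0 255"

```text
time_s: 6.08
tool_pos: [0.5576, 0.1791, 0.0663]
ee_rot: [[-1.0, -0.026, 0.002], [-0.026, 1.0, 0.002], [-0.002, 0.002, -1.0]]
wrist_force: [0.5, -1.3, 0.1]
width: 0.001
grip_force: 0.0
```

Run:
```python
from h import *
st()
d,q=Q('scene')
x,y,z=q[...,0],q[...,1],q[...,2]
m=(z>60)&(z<98)&(abs(x-.0875*z+8)<6)&(y>0)
yy=y[m];print('A',m.sum(),np.percentile(yy,[1,99]),np.median((x-.0875*z)[m&(y<185)]))
m=(y>180)&(y<240)&(x>-30)&(x<15)&(z>30)&(z<110)
print('finger',np.percentile(q[m],[3,50,97],axis=0).round(1))
m=(abs(z-85)<12)&(abs(x-.0875*z-25.5)<5)&(y>-30); print('B front face y',np.percentile(y[m],[1,99]))
```

```text
t 6.075 tip sorter [ -8.7 215.4  41.3] F [ 0.48 -1.32  0.14] w 0.0008283892940314198
A 624 [ 29.61154083 204.79986618] -7.457124111284896
finger [[-24.1 194.8  63.3]
 [-17.7 209.2  87.3]
 [ -2.6 228.  109.3]]
B front face y [-25.89355714  76.60710857]
```

Call:
send_rows --commands "0 -0.02 0 0 0 0 255; 0 -0.03 0 0 0 0 255; 0 -0.038 0 0 0 0 255; 0 -0.048 0 0 0 0 255; 0 -0.06 0 0 0 0 255; 0 -0.072 0 0 0 0 255; 0 -0.085 0 0 0 0 255; 0 -0.098 0 0 0 0 255; 0 -0.11 0 0 0 0 255; 0 -0.115 0 0 0 0 255"

```text
time_s: 7.38
tool_pos: [0.5609, 0.0634, 0.0653]
ee_rot: [[-1.0, -0.025, 0.002], [-0.025, 1.0, 0.002], [-0.002, 0.002, -1.0]]
wrist_force: [1.3, 4.2, 5.5]
width: -0.001
grip_force: 0.4
```

```bash
cat >> h.py <<'E'
def caseA(n='scene'):
    d,q=Q(n);x,y,z=q[...,0],q[...,1],q[...,2]
    for a,b in((50,70),(80,99)):
        m=(z>a)&(z<b)&(abs(x-.0875*z+8)<7)&(y>-150)&(y<175)&(d['img'].mean(2)>130)
        print('A z',a,b,m.sum(),np.percentile(y[m],[1,99]) if m.any() else '',np.median((x-.0875*z)[m]))
    return d,q
E
python3 - <<'E'
from h import *
st();d,q=caseA()
save(cv2.resize(d['img'][130:250,190:350],None,fx=5,fy=5,interpolation=cv2.INTER_CUBIC),'s4.png')
E
```

```text
t 7.375 tip sorter [-8.5 99.6 40.3] F [1.42 4.17 5.51] w -0.0013132576882630962
A z 50 70 224 [-11.04375027  83.77447756] -7.493953575104051
A z 80 99 329 [-55.8967642   84.34830411] -7.475184194251873
```

View pics/s4.png

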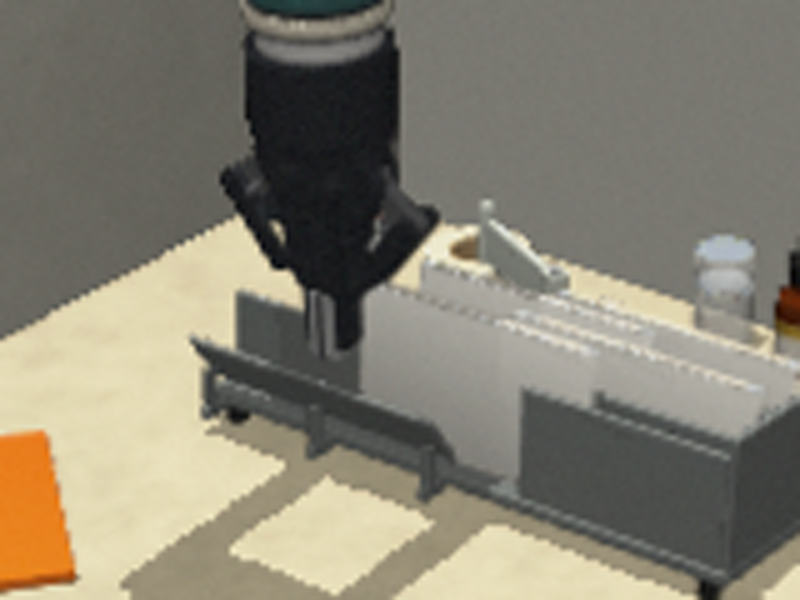

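The case has entered the slot upright; its +y end is at y ≈ 84 with the finger centre at 99.6. I keep pushing.

Call:
send_rows --commands "0 -0.012 0 0 0 0 255; 0 -0.024 0 0 0 0 255; 0 -0.036 0 0 0 0 255; 0 -0.048 0 0 0 0 255; 0 -0.06 0 0 0 0 255; 0 -0.07 0 0 0 0 255; 0 -0.076 0 0 0 0 255; 0 -0.08 0 0 0 0 255; 0 -0.083 0 0 0 0 255; 0 -0.083 0 0 0 0 255"

```text
time_s: 8.68
tool_pos: [0.5626, -0.0199, 0.0647]
ee_rot: [[-1.0, -0.025, 0.001], [-0.025, 1.0, 0.001], [-0.001, 0.001, -1.0]]
wrist_force: [-0.2, 2.2, 6.0]
width: 0.003
grip_force: 0.0
```

Run:
```python
from h import *
st();d,q=caseA()
x,y,z=q[...,0],q[...,1],q[...,2]
for a,b,o in ((80,99,-8),(84,98,10)):
    m=(z>a)&(z<b)&(abs(x-.0875*z-o)<6)&(d['img'].mean(2)>130);print(o,np.percentile(y[m],[1,99]))
```

```text
t 8.675 tip sorter [-9.  16.4 39.7] F [-0.14  2.19  6.  ] w 0.003099556344090127
A z 50 70 40 [-12.42604834 157.67777236] -7.5276564524570535
A z 80 99 363 [-1.39644517e+02 -2.63898743e-02] -7.259839241987234
-8 [-5.66324239e+02 -3.35160851e-01]
10 [-564.8711478    -6.98617489]
```

Call:
send_rows --commands "0 -0.002 0 0 0 0 255; 0 -0.004 0 0 0 0 255; 0 -0.004 0 0 0 0 255"

```text
time_s: 9.1
tool_pos: [0.5626, -0.0208, 0.0648]
ee_rot: [[-1.0, -0.027, 0.001], [-0.027, 1.0, 0.007], [-0.001, 0.007, -1.0]]
wrist_force: [-0.1, 9.9, 6.0]
width: -0.004
grip_force: 0.0
```

Home: it moved 0.9 mm for 4 mm of command, at 10 N. Next is case B, whose end is at y ≈ 76.

Call:
send_rows --commands "0 0.02 0 0 0 0 255; 0 0.03 -0.04 0 0 0 255; -0.01 0.06 -0.075 0 0 0 255; -0.043 0.1 -0.075 0 0 0 255; -0.043 0.1 -0.075 0 0 0 255; -0.043 0.1 -0.03 0 0 0 255; -0.043 0.1 -0.002 0 0 0 255; -0.043 0.1 -0.002 0 0 0 255; -0.043 0.1 -0.002 0 0 0 255"

```text
time_s: 10.22
tool_pos: [0.603, 0.0776, 0.0671]
ee_rot: [[-1.0, -0.025, 0.001], [-0.025, 1.0, 0.001], [-0.001, 0.001, -1.0]]
wrist_force: [-0.4, -0.3, 0.8]
width: -0.002
grip_force: 0.0
```

```bash
cat >> h.py <<'E'
def ends(d,q):
    x,y,z=q[...,0],q[...,1],q[...,2]
    for n,o in (('A',-4),('2',14),('B',32),('4',50)):
        m=(z>90)&(z<108)&(abs(x-.0875*z-o+2)<6)&(abs(y)<175)&(d['img'].mean(2)>130)
        print(n,m.sum(),np.percentile(y[m],[1,99]).round(1),np.median((x-.0875*z)[m]).round(1),np.percentile(z[m],90).round(1))
E
python3 - <<'E'
from h import *
st()
for n in('top','scene'):
    d,q=Q(n);print(n);ends(d,q)
save(d['img'][130:250,190:350],'dummy.png') if 0 else None
E
```

```text
t 10.225 tip sorter [ 34.  112.7  42.1] F [-0.46 -0.3   0.84] w -0.00219485635356348
top
A 309 [-139.7   -0.8] -5.3 104.3
2 313 [-138.1    0.5] 10.6 102.4
B 225 [-63.7  53.4] 31.7 100.6
4 284 [-137.3   -0.6] 47.1 99.6
scene
A 290 [-138.9    1.1] -6.8 102.2
2 141 [-139.1    3. ] 9.8 100.7
B 190 [-62.9  76.8] 30.3 99.2
4 152 [-138.1    0.5] 45.4 97.6
```

Case A's end matches the fixed home cases. Pushing case B now.

Call:
send_rows --commands "0 -0.014 0 0 0 0 255; 0 -0.022 0 0 0 0 255; 0 -0.031 0 0 0 0 255; 0 -0.041 0 0 0 0 255; 0 -0.052 0 0 0 0 255; 0 -0.063 0 0 0 0 255; 0 -0.074 0 0 0 0 255; 0 -0.084 0 0 0 0 255; 0 -0.09 0 0 0 0 255; 0 -0.093 0 0 0 0 255"

```text
time_s: 11.58
tool_pos: [0.6053, -0.015, 0.0664]
ee_rot: [[-1.0, -0.026, 0.0], [-0.026, 1.0, 0.002], [-0.0, 0.002, -1.0]]
wrist_force: [-1.0, 0.7, 1.4]
width: 0.002
grip_force: 0.6
```

Call:
send_rows --commands "0 -0.002 0 0 0 0 255; 0 -0.004 0 0 0 0 255; 0 -0.006 0 0 0 0 255; 0 -0.007 0 0 0 0 255; 0 -0.007 0 0 0 0 255"

```text
time_s: 12.2
tool_pos: [0.6053, -0.0174, 0.0666]
ee_rot: [[-1.0, -0.028, -0.0], [-0.028, 1.0, 0.009], [-0.0, 0.009, -1.0]]
wrist_force: [-0.8, 10.9, 1.5]
width: 0.002
grip_force: 5.5
```

Run:
```python
from h import *
st()
for n in('scene',):
    d,q=Q(n);print(n);ends(d,q)
```

```text
t 12.2 tip sorter [33.8 17.7 41.6] F [-0.56 10.95  1.48] w 0.001884364204015599
scene
A 283 [-138.3    2.6] -6.8 102.2
2 140 [-138.7    1.6] 9.7 101.0
B 191 [-138.6   -1.6] 29.5 99.3
4 123 [-137.3   -2.1] 45.9 97.8
```

Call:
send_rows --commands "0 0.025 0 0 0 0 255; 0 0.03 -0.05 0 0 0 255; -0.02 0.03 -0.085 0 0 0 255; -0.075 0.038 -0.085 0 0 0 255; -0.1 0.038 -0.085 0 0 0 255; -0.1 0.038 -0.085 0 0 0 255"

```text
time_s: 13.0
tool_pos: [0.7052, 0.0185, 0.15]
ee_rot: [[-1.0, -0.026, -0.001], [-0.026, 1.0, 0.001], [0.001, 0.001, -1.0]]
wrist_force: [-0.4, 0.2, 0.2]
width: 0.001
grip_force: 0.0
```

Run:
```python
from h import *
st()
d,q=Q('top');ends(d,q);d,q=Q('scene');ends(d,q)
x,y,z=q[...,0],q[...,1],q[...,2]
m=(z>76)&(z<99)&(x>80)&(x<125)&(y>20)&(y<105)
p=q[m];print(m.sum(),np.percentile(p,[2,50,98],axis=0).round())
k=np.polyfit(p[:,1],p[:,0],1);print('bar dx/dy',k,'angle',np.pi/2+np.arctan(k[0]))
H=np.array([66,14])
for a in (2.1,1.9,1.7,1.5,1.3,1.1,.9,.7,.5,.3,.15,0):
    s=abs(11*np.sin(a))+abs(15*np.cos(a))+2
    P=H+62*np.array([-np.cos(a),np.sin(a)])+s*np.array([np.sin(a),np.cos(a)])
    print(a,P.round(),'shift from (134,50):',(-(P[0]-134)/1000).round(3),((P[1]-50)/1000).round(3))
```

```text
t 13.0 tip sorter [134.6  51.  125. ] F [-0.44  0.25  0.25] w 0.0009949931009970486
A 317 [-139.6   -1.1] -5.1 104.2
2 316 [-138.3    0.6] 10.6 102.5
B 288 [-137.5   -0. ] 30.9 101.1
4 277 [-137.2   -0.5] 47.2 99.5
A 295 [-138.3    2. ] -6.8 101.8
2 141 [-138.3    2.2] 10.0 101.1
B 203 [-138.7    2.4] 29.3 99.3
4 125 [-136.5   -0.7] 45.9 97.7
88 [[ 83.  40.  77.]
 [ 99.  69.  87.]
 [118.  96.  98.]]
bar dx/dy [ 0.57592041 60.1448765 ] angle 2.093322041263204
2.1 [114.  58.] shift from (134,50): 0.02 0.008
1.9 [102.  67.] shift from (134,50): 0.032 0.017
1.7 [89. 74.] shift from (134,50): 0.045 0.024
1.5 [76. 77.] shift from (134,50): 0.058 0.027
1.3 [65. 78.] shift from (134,50): 0.069 0.028
1.1 [54. 78.] shift from (134,50): 0.08 0.028
0.9 [43. 75.] shift from (134,50): 0.091 0.025
0.7 [32. 70.] shift from (134,50): 0.102 0.02
0.5 [21. 62.] shift from (134,50): 0.113 0.012
0.3 [13. 51.] shift from (134,50): 0.121 0.001
0.15 [ 7. 42.] shift from (134,50): 0.127 -0.008
0 [ 4. 31.] shift from (134,50): 0.13 -0.019
```

Both cases are home in both views, and the keeper is at about 2.09 rad. I lower behind the bar and sweep it round.

Call:
send_rows --commands "0 0 0.04 0 0 0 255; 0 0 0.07 0 0 0 255; 0.01 0.004 0.07 0 0 0 255; 0.02 0.008 0.07 0 0 0 255; 0.032 0.017 0.07 0 0 0 255; 0.045 0.024 0.07 0 0 0 255; 0.058 0.027 0.07 0 0 0 255; 0.069 0.028 0.07 0 0 0 255; 0.08 0.028 0.07 0 0 0 255; 0.08 0.028 0.07 0 0 0 255"

```text
time_s: 14.35
tool_pos: [0.6228, 0.0447, 0.0814]
ee_rot: [[-1.0, -0.026, -0.001], [-0.026, 1.0, 0.002], [0.001, 0.002, -1.0]]
wrist_force: [-0.0, -0.3, -0.0]
width: -0.007
grip_force: 0.0
```

Run:
```python
from h import *
st()
d,q=Q('scene');save(cv2.resize(d['img'][130:250,190:350],None,fx=5,fy=5,interpolation=cv2.INTER_CUBIC),'s5.png')
```

```text
t 14.35 tip sorter [52.9 79.3 56.4] F [-0.02 -0.25 -0.04] w -0.006686505638502267
```

View pics/s5.png

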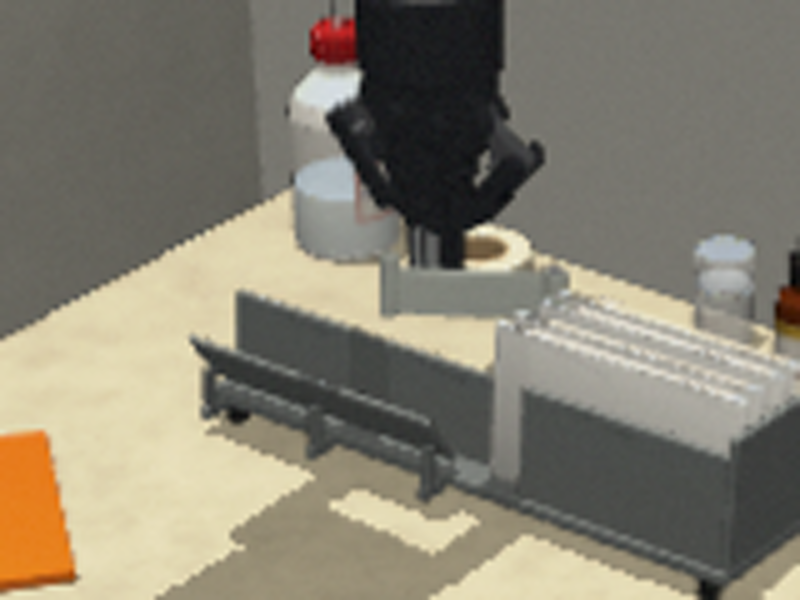

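The bar, at crop (385–565, 260–310), follows the finger at about 1.1 rad. I continue to shut.

Call:
send_rows --commands "0.011 -0.003 0 0 0 0 255; 0.022 -0.008 0 0 0 0 255; 0.033 -0.016 0 0 0 0 255; 0.038 -0.022 0 0 0 0 255; 0.042 -0.028 0 0 0 0 255; 0.046 -0.036 0 0 0 0 255; 0.048 -0.042 0 0 0 0 255; 0.048 -0.047 0 0 0 0 255; 0.048 -0.047 0 0 0 0 255"

```text
time_s: 15.52
tool_pos: [0.5766, -0.0011, 0.0814]
ee_rot: [[-1.0, -0.026, -0.001], [-0.026, 1.0, 0.007], [0.001, 0.007, -1.0]]
wrist_force: [-1.1, 7.2, 1.3]
width: -0.001
grip_force: 3.4
```

```bash
cat >> h.py <<'E'
def bar(n='top'):
    d,q=Q(n);x,y,z=q[...,0],q[...,1],q[...,2]
    m=(z>76)&(z<104)&(x>-28)&(x<58)&(y>5)&(y<60)&(d['img'].mean(2)>100);p=q[m]
    k=np.polyfit(p[:,0],p[:,1],1);print('bar',n,m.sum(),'dy/dx',k[0].round(3),'y@66',np.polyval(k,66).round(1),'y@0',k[1].round(1),np.percentile(p,[3,50,97],axis=0).round().tolist())
    return d,q
E
python3 - <<'E'
from h import *
st();bar('top');bar('scene')
E
```

```text
t 15.525 tip sorter [ 5.5 34.7 56.4] F [-0.94  7.25  1.32] w -0.0010541312148871355Traceback (most recent call last):
  File "<stdin>", line 2, in <module>
  File "h.py", line 52, in bar
    k=np.polyfit(p[:,0],p[:,1],1);print('bar',n,m.sum(),'dy/dx',k[0].round(3),'y@66',np.polyval(k,66).round(1),'y@0',k[1].round(1),np.percentile(p,[3,50,97],axis=0).round().tolist())
    raise TypeError("expected non-empty vector for x")
TypeError: expected non-empty vector for x
```

It stopped at 7 N with the finger face at y ≈ 17, so it's at the shut stop. I retreat and check.

Call:
send_rows --commands "0 0.03 0 0 0 0 255; 0 0.045 -0.03 0 0 0 255; 0.03 0.08 -0.08 0 0 0 255; 0.09 0.13 -0.12 0 0 0 255; 0.15 0.18 -0.14 0 0 0 255; 0.2 0.22 -0.15 0 0 0 255; 0.2 0.22 -0.15 0 0 0 255; 0.2 0.22 -0.15 0 0 0 255"

```text
time_s: 16.58
tool_pos: [0.37, 0.2127, 0.2335]
ee_rot: [[-1.0, -0.031, 0.004], [-0.031, 1.0, 0.003], [-0.004, 0.003, -1.0]]
wrist_force: [0.7, 0.9, 0.6]
width: 0.001
grip_force: 0.0
```

Run:
```python
from h import *
st();
for n in('top','scene'):
    d,q=bar(n);ends(d,q)
    if n=='top': t=d['img'][90:300,125:385]
save(np.vstack([cv2.resize(d['img'][150:250,205:365],(480,300),interpolation=cv2.INTER_CUBIC),cv2.resize(t[:180],(480,300),interpolation=cv2.INTER_CUBIC)]),'end.png')
```

```text
t 16.575 tip sorter [-195.4  253.9  208.5] F [0.74 0.93 0.56] w 0.0008653173749859683
bar top 107 dy/dx -0.005 y@66 15.0 y@0 15.3 [[-16.0, 13.0, 79.0], [20.0, 15.0, 98.0], [56.0, 19.0, 103.0]]
A 334 [-139.5   17.7] -5.0 103.8
2 330 [-137.9   17.8] 10.5 102.9
B 295 [-137.8   17.1] 31.0 101.2
4 289 [-137.1   16.8] 47.5 99.3
bar scene 139 dy/dx 0.002 y@66 16.3 y@0 16.2 [[-19.0, 13.0, 78.0], [6.0, 16.0, 92.0], [52.0, 21.0, 102.0]]
A 299 [-139.7   17. ] -6.6 102.1
2 155 [-138.6   19.4] 9.9 101.1
B 201 [-139.1   16.9] 29.3 99.4
4 141 [-137.9   19.3] 46.0 97.8
```

View pics/end.png

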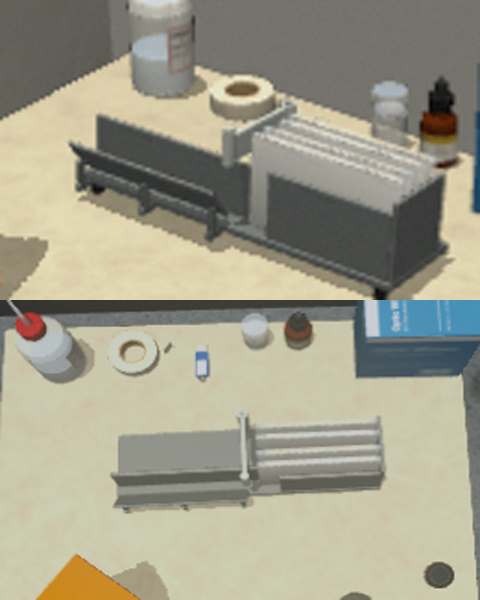

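The picture shows all four cases upright and level in their slots, with the keeper shut across the mouths at about (243,445). The other items have not moved, so I hand in the job.

```bash
python3 -c "
from bench import order
print(order.close_job())"
```

```text
the job is handed in; nothing more can be done
None
```

Both cases stand upright and fully home, the keeper bar is shut across the slots, and the job was handed in at about 17 s; the first push rode over the slumped case's edge and pressed on it with about 31 N, so it had to be redone.

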